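# Slide a sample tin home against the code reader and read it

### The job

Without gripping or lifting it, push the flat rectangular sample tin along the bench until it sits flush in the corner of the code reader: its long side against the metal fence and its end right up against the reader's window wall. Slide it, don't knock it. Then press the button on top of the reader fully down and let it come up again, leaving the tin home and all other things on the bench where they stand.

Things in the scene. Friction and masses are not known exactly. Their poses are not given: they have to be found in the camera images.
- tin: Flat rectangular steel sample tin, closed, loose, 0.2 to 0.4 kg: 66 mm along its own x, 100 mm along its own y (the long side), 50 mm high, flat lid flush with its sides, a paper patch on each end. Origin: centre of its underside, z up. It starts on the robot's side of the fence, its long side within 0.55 rad of parallel to it; the two ends are equivalent.
- reader: Code reader, fixed, place and yaw vary. Origin: bench level, inside corner of fence and window wall; z up. Fence: aluminium bar 30 mm high, 12 thick, from the origin 420 mm along its own -y, front face at x = 0 (robot's side is -x). Grey housing 58 mm high, x from -100 to 20 mm, y from 0 to 110 mm; its side wall at y = 0, with a dark window, is the end stop.
- home (a point): Point at bench level, fixed to the reader, where the centre of the tin's underside is when the tin is fully home: at x = -33 mm, y = -50 mm in the reader's frame, the tin's x axis then parallel to the reader's.
- read (a joint): The reader's push button: 0 when up, 0.006 m when fully down; springs back by itself, about 3.5 N presses it fully down.
- read_top (a point): Centre of the top face of the button, a dark round cap of 32 mm diameter on the top of the reader housing; pressed straight down.
- round_tin: Bystander: round steel tin, 62 mm diameter, 52 mm high, loose on the robot's side of the fence; it and the rectangular tin may have changed places. Origin: centre of its underside.
- bowl: Bystander: white tasting bowl, 90 mm diameter, 55 mm high. Origin: centre of its underside.
- spoon: Bystander: steel spoon lying on the bench, 160 mm long along its x. Origin: on its underside.
- jar: Bystander: glass jar, 68 mm diameter, 110 mm high. Origin: centre of its underside.
- cup: Bystander: white mug, 76 mm diameter, 75 mm high. Origin: centre of its underside.
- tamper: Bystander: steel tamper standing on its foot, 56 mm diameter, 80 mm high. Origin: centre of its underside.
- brush: Bystander: hand brush lying on the bench, 180 mm long along its x. Origin: on its underside.
Things that resemble listed ones, but are neither listed nor needed, are in the scene too. Leave any blue or green look-alike of the tin alone.

How it is judged:
By the outcome, as a careful person would: the job done as asked, in the order asked, and still so for the second after the job is handed in, with the robot touching nothing.
It also fails if it takes over 67 s, if anything falls off the work surface, if the arm or the gripper's body presses on something with over 40 N, if the wrist force passes 120 N, or if a joint passes its speed limit or range.

### The arm

A 6-joint arm with a two-finger parallel gripper is mounted at the origin on the work surface. World frame = base frame: x ahead of the robot, y to its left, z up, the work surface at z = 0. Lengths are in m, angles in rad, forces in N, time in s.
With the tool pointing down it reaches from about 0.35 to 0.925 m from the base axis. Payload 6.4 kg.
Tool frame: the origin (TCP) lies midway between the tips of the shut fingers; the grasp point (between the pads) lies 19 mm behind it; z points along the fingers, y is the line along which they close (so a half turn about z gives the same grasp; the last joint's range is limited). The gripper opens to 85 mm and grips with 20 to 120 N. Pads are 22 mm wide; open, the fingers measure 114 mm over their backs; the gripper's body (76 mm by 85 mm) begins 54 mm behind the grasp point. The pads swing forward as they close: fully open they stand 13 mm farther back than shut.
Start: joints at [-1.324, 0.245, 1.558, -0, 1.339, -0.174], TCP at [0.266, -0.593, 0.231] pointing down, gripper open.
Joint ranges: [-3.13, 3.13], [-1.02, 2.26], [0.13, 2.54], [-0.95, 4.09], [0.21, 2.88], [-2.74, 2.74]. Speed limits (rad/s): [2.57, 2.57, 3.14, 3.14, 3.14, 3.14].

### API

Orientations are given as a unit quaternion [w, x, y, z].
In Python, from rig import arm gives the robot as it stands. The module is installed in compiled form; this text tells all that it offers.
- The arm moves only by the shell command python3 -m inch 'ROWS' [OPENING] [FORCE]. ROWS is JSON, a list of rows, each a list of 6 numbers: the shift along the tool's x, y, z in m, then the turn, a rotation vector about the tool's x, y, z in rad. A call has 1 to 5 rows; each row is the pose to reach, as a shift and turn from the pose commanded when the call began, along the tool's axes at that moment; what a row does not reach only later rows make up. A row lasts 1/8 s, in which the tool goes at most 62.5 mm and 10.7 degrees, less where a joint would pass 70% of its speed; a pose out of reach is approached as far as the arm can. A call with a gripper value outside its range is refused whole. OPENING is the closure in counts, from 0 (fully open) to 255 (shut), set as the call begins (- or left out, the last holds). The fingers move at their own pace and stop on an object; FORCE is the grip in N (left out, the last holds). Time passes only in rows, so rows that repeat a pose let the fingers close. It gives the time, the measured TCP pose, the force, the opening and the grip force at its end, in the units of the state.
- arm.get_obs(): the state, without advancing time (a new reading comes with each control period).
- arm.get_image(name): name is "side" or "top"; returns a dict with "color" (400x640x3 uint8, red, green, blue), "range_z" (400x640 float32, m along the optical axis (not along the pixel's ray), 0 where there is no reading), "vfov" (degrees; the focal length in pixels is half the picture's height over the tangent of half this angle, whatever the lens; pixels are square), "cx", "cy" (the principal point, pixels), "R" (3x3) and "t" (3): a world point X has camera coordinates R X + t. Camera axes: x right, y down, z forward; pixel columns grow to the right and rows downward; lengths in m; the calibration is good to about 2 mm. A picture is of the moment at which its call begins.
- arm.hand_in(): hands the job in; it is judged then, once.
Trained networks look in the newest picture that a camera, given by its name, has taken for a name from the list of things; names that differ only in an ending like _2 or _b are one class to them, and where a whole thing is asked for, a point or a joint stands for the part that bears it (a point fixed in the world has none). Each returns a list of dicts, best first, with "confidence" (0 to 1); they miss things now and then, are a little off and sometimes report something else, mostly with a low value. They report only what shows in the picture. A call takes as long as a camera call. They do not tell look-alikes from the thing itself.
- arm.outline_of(camera, label): "mask" (400x640 bool, what is visible of it) and "bbox" ([left, top, right, bottom] in pixels, round what is visible of it).
- arm.landmark_of(camera, label): "position" ([row, column] in pixels: a listed point, or the origin of a listed thing).
The state is a dict: "time": time; "joint_positions": joint angles; "dq": joint speeds; "effort": joint torques, N m; "tcp_pos": TCP position; "tcp_rot": TCP orientation; "ft_force": force on the tool from outside, world axes, zero at the start; "torque": the same for the moment, N m; "gripper_width": finger opening in m; "finger_force": force on a finger pad.
Only numpy, scipy, OpenCV 4.12 (cv2) and the standard library are available. Lean on these libraries where they do the work, as an engineer would, in place of code of your own. Each camera call takes 0.05 s, during which the arm holds its last target. There are 200 camera calls.

## Working session

There is one attempt and no reset: what is moved stays moved. The work goes in short steps, Python scripts to look and compute and a shell command to move; the robot and the scene stay as the last step left them, time stands still between calls to the robot, and variables do not carry over. Pictures are saved under pics/ and viewed, at most 10 in all, crops included, and the job is handed in when it is done.

```bash
mkdir -p pics
cat > h.py <<'E'
import numpy as np, cv2
from rig import arm
def K(im): 
    return 200/np.tan(np.radians(im["vfov"])/2)
def cloud(im):
    f=K(im); z=im["range_z"]; v,u=np.mgrid[:400,:640]
    P=np.stack([(u-im["cx"])/f*z,(v-im["cy"])/f*z,z],-1)
    return (P-im["t"])@im["R"]   # R^T(P-t)
def proj(im,X):
    c=im["R"]@np.asarray(X)+im["t"]; f=K(im)
    return f*c[0]/c[2]+im["cx"], f*c[1]/c[2]+im["cy"]
def save(n,c): cv2.imwrite("pics/"+n,c[...,::-1])
E
python3 - <<'E'
from h import *
for n in("top","side"):
    im=arm.get_image(n); save(n+"0.png",im["color"]); C=cloud(im)
    print(n,im["vfov"],-im["R"].T@im["t"])
    for l in("tin","reader","read","round_tin","bowl","spoon","jar","cup","tamper","brush"):
        for o in arm.outline_of(n,l)[:3]:
            m=o["mask"]&(im["range_z"]>0); p=C[m]
            print(l,round(o["confidence"],2),np.array(o["bbox"]).round(),np.median(p,0).round(3) if len(p) else None)
    for l in("home","read_top","tin","reader"):
        print(l,[(np.round(o["position"],1),round(o["confidence"],2)) for o in arm.landmark_of(n,l)[:3]])
o=arm.get_obs();print(o)
E
```

```text
top 48.96023927235098 [0.35948591 0.05152235 1.48145031]
tin 0.94 [256. 241. 290. 277.] [0.29  0.226 0.049]
tin 0.83 [326. 184. 358. 208.] [0.504 0.01  0.049]
tin 0.73 [351. 229. 385. 257.] [ 0.348 -0.082  0.049]
reader 0.83 [265. 134. 428. 175.] [0.645 0.169 0.054]
read 0.65 [276. 148. 286. 156.] [0.639 0.2   0.078]
round_tin 0.77 [385. 197. 406. 212.] [ 0.476 -0.167  0.051]
bowl 0.87 [259. 196. 286. 226.] [0.452 0.23  0.023]
jar 0.74 [465. 155. 496. 178.] [ 0.601 -0.422  0.104]
cup 0.87 [199. 150. 232. 175.] [0.62  0.432 0.023]
cup 0.62 [278. 145. 287. 159.] [0.639 0.2   0.078]
tamper 0.58 [444. 218. 461. 234.] [ 0.413 -0.351  0.026]
brush 0.65 [163. 179. 202. 228.] [0.461 0.554 0.017]
home [(array([157.3, 315.9]), 0.75)]
read_top [(array([151.8, 281.3]), 0.56)]
tin [(array([244.2, 368.8]), 0.97), (array([195.4, 342.5]), 0.87), (array([256.9, 272.2]), 0.77)]
reader [(array([146.3, 301.8]), 0.77)]
side 48.84133924020306 [ 0.4298716  -0.95774671  1.27212957]
tin 0.97 [314. 204. 336. 236.] [ 0.505 -0.006  0.048]
tin 0.89 [254. 167. 282. 189.] [0.297 0.203 0.046]
tin 0.85 [262. 195. 29
[... 812 characters left out ...]
time': 1.5, 'joint_positions': array([-1.32408979e+00,  2.45116562e-01,  1.55778131e+00,  3.77657520e-05,
        1.33870666e+00, -1.74102457e-01]), 'dq': array([-0.00155673, -0.00012478, -0.00029707, -0.00124104,  0.00035541,
       -0.000782  ]), 'effort': array([ 1.43296002e-03, -4.29504633e+01, -3.26413715e+01, -3.46323998e-05,
        5.81690492e-04,  1.14450337e-06]), 'tcp_pos': array([ 0.26554149, -0.59330559,  0.23128971]), 'tcp_rot': array([-6.60057789e-06,  9.77947420e-01,  2.08851246e-01,  1.81489557e-05]), 'ft_force': array([ 0.42918906,  0.49543709, -0.42031294]), 'torque': array([-0.03767351, -0.01163194, -0.00392598]), 'finger_force': 0.0, 'gripper_width': 0.08523580052129803}
```

Run:
```python
from h import *
im=arm.get_image("top"); c=im["color"]
save("c1.png",cv2.resize(c[120:290,190:450],None,fx=3,fy=3,interpolation=cv2.INTER_CUBIC))
```

```text
(no output)
```

View pics/top0.png

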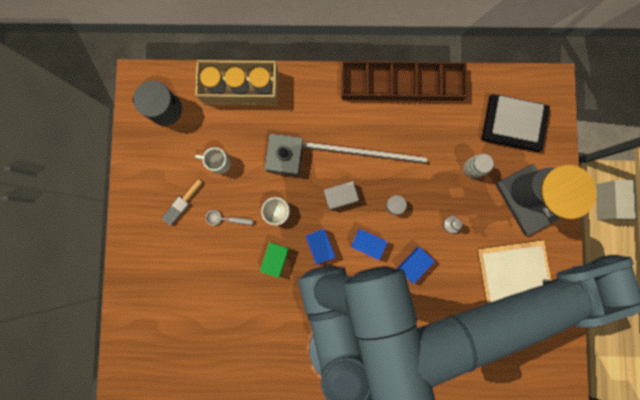

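View pics/c1.png

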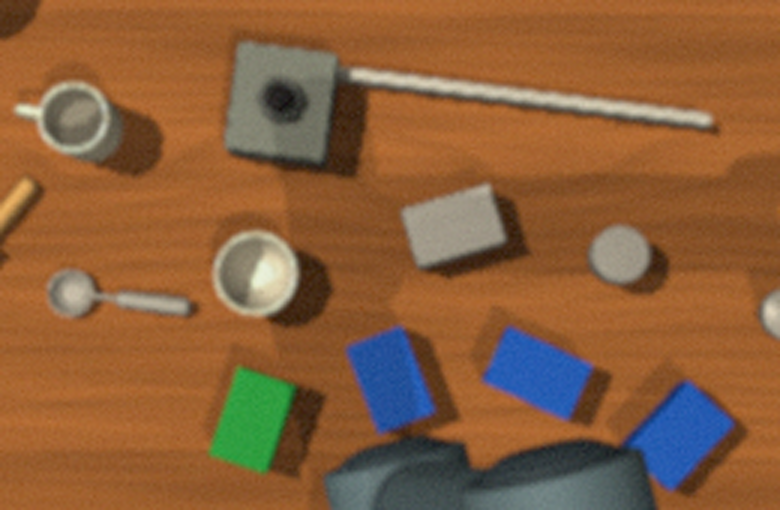

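The pictures show these candidates for the tin (top view, column,row): grey box (342,195), blue boxes (320,246), (370,244), (417,265), green box (274,260), and round grey tin (397,205). The grey rectangle at (342,195) is the only steel rectangular one. The close crop shows it in plain grey with its long side roughly along the fence. The reader housing is at (284,153), with the fence running from (307,146) to (428,160).

```bash
cat >> h.py <<'E'
def rect(P,lo,hi,box):
    x0,x1,y0,y1=box
    m=(P[...,2]>lo)&(P[...,2]<hi)&(P[...,0]>x0)&(P[...,0]<x1)&(P[...,1]>y0)&(P[...,1]<y1)
    p=P[m]; r=cv2.minAreaRect((p[:,:2]*1000).astype(np.float32)); return p,r
def tin(im,box=(.4,.64,-.08,.15),z=.05):
    """grey lid colour mask -> lid-plane points"""
    C=cloud(im); return rect(C,.042,.056,box)
E
python3 - <<'E'
from h import *
for n in("top","side"):
    im=arm.get_image(n); C=cloud(im)
    p,r=tin(im,(.4,.58,-.08,.11)); print(n,"tin",len(p),r,p.mean(0), cv2.boxPoints(r).round().tolist())
    p,r=rect(C,.05,.066,(.52,.75,.1,.3)); print("housing",len(p),r,p[:,2].mean(),cv2.boxPoints(r).round().tolist())
    p,r=rect(C,.022,.037,(.55,.72,-.33,.1)); print("fence",len(p),r,p[:,2].mean(),cv2.boxPoints(r).round().tolist())
    p,r=rect(C,.066,.1,(.55,.72,.1,.3)); print("button",len(p),r,p[:,2].max())
    p,r=rect(C,.045,.056,(.4,.55,-.25,-.1)); print("round",len(p),r)
E
```

```text
top tin 598 ((505.97381591796875, 11.010177612304688), (66.25726318359375, 100.03590393066406), 17.237136840820312) [0.50573597 0.01139239 0.0488442 ] [[460.0, 49.0], [489.0, -47.0], [552.0, -27.0], [523.0, 69.0]]
housing 1048 ((640.1466674804688, 202.39013671875), (111.07465362548828, 120.59805297851562), 83.52118682861328) 0.05733649308794815 [[574.0, 154.0], [694.0, 140.0], [706.0, 251.0], [586.0, 264.0]]
fence 425 ((651.8780517578125, -88.10720825195312), (375.5579528808594, 14.510904312133789), 83.4352798461914) 0.028763151073516895 [[623.0, -274.0], [638.0, -275.0], [681.0, 98.0], [666.0, 99.0]]
button 152 ((638.8678588867188, 204.0106658935547), (43.5687370300293, 46.04462814331055), 2.876089096069336) 0.08702830774747371
round 264 ((476.5247802734375, -170.09292602539062), (59.185237884521484, 59.37397766113281), 1.00112783908844)
side tin 435 ((505.63214111328125, 6.627063751220703), (68.76656341552734, 105.27863311767578), 16.647743225097656) [0.50473932 0.00495386 0.04885925] [[458.0, 47.0], [488.0, -54.0], [554.0, -34.0], [523.0, 67.0]]
housing 596 ((639.6444091796875, 198.44424438476562), (119.57789611816406, 120.30296325683594), 84.24109649658203) 0.057134149632356655 [[574.0, 145.0], [693.0, 133.0], [705.0, 252.0], [586.0, 264.0]]
fence 297 ((649.9111938476562, -90.22213745117188), (380.8966979980469, 11.24329948425293), 83.10150146484375) 0.02848928903710123 [[621.0, -279.0], [633.0, -280.0], [678.0, 98.0], [667.0, 100.0]]
button 88 ((639.0684204101562, 195.50282287597656), (43.818660736083984, 38.70246887207031), 7.4794182777404785) 0.08471762150467231
round 238 ((475.6277770996094, -174.9124755859375), (60.58674240112305, 60.25951385498047), 5.93499231338501)
```

```bash
cat >> h.py <<'E'
from scipy.spatial.transform import Rotation as Ro
PSI=-0.113; O=np.array([.673,.142])
ex=np.array([np.cos(PSI),np.sin(PSI)]); ey=np.array([-ex[1],ex[0]])
def w2r(p): d=np.asarray(p)[:2]-O; return np.array([d@ex,d@ey])
def go(xr,yr,z,yaw):
    """shift/turn in tool axes to a target in the reader frame; yaw of tool x in reader frame"""
    o=arm.get_obs(); R=Ro.from_quat(np.roll(o["tcp_rot"],-1))
    t=np.r_[O+xr*ex+yr*ey,z]
    T=Ro.from_euler("z",yaw+PSI)*Ro.from_euler("x",np.pi)
    print("t",o["time"],"now(reader)",w2r(o["tcp_pos"]).round(4),o["tcp_pos"].round(4),"target",t.round(4))
    print("shift",R.inv().apply(t-o["tcp_pos"]).round(4),"turn",(R.inv()*T).as_rotvec().round(3),"F",o["ft_force"].round(1))
E
python3 -c "
from h import *
go(-.222,-.149,.15,0)"
```

```text
t 1.65 now(reader) [-0.322  -0.7766] [ 0.2655 -0.5933  0.2313] target [0.4356 0.019  0.15  ]
shift [ 0.4054 -0.4894  0.0813] turn [0.    0.    0.534] F [-0.  -0.7 -0.5]
```

```bash
python3 -m inch '[[0.036,-0.044,0,0,0,0.05],[0.072,-0.088,0,0,0,0.1],[0.108,-0.132,0,0,0,0.15],[0.144,-0.176,0,0,0,0.2],[0.18,-0.22,0,0,0,0.25]]' 165; python3 -c "
from h import *
go(-.222,-.149,.15,0)"
```

```text
time: 2.28
tcp_pos: [0.3402, -0.3173, 0.2315]
tcp_rot: [0.0, 0.996, 0.084, 0.0]
ft_force: [0.8, 0.0, -1.1]
gripper_width: 0.03
finger_force: 0.0
t 2.275 now(reader) [-0.2789 -0.4939] [ 0.3402 -0.3173  0.2315] target [0.4356 0.019  0.15  ]
shift [ 0.1505 -0.3155  0.0814] turn [ 0.    -0.001  0.282] F [ 0.8  0.  -1.1]
```

```bash
python3 -m inch '[[0.025,-0.052,0.01,0,0,0.056],[0.05,-0.104,0.02,0,0,0.112],[0.075,-0.156,0.03,0,0,0.168],[0.1,-0.208,0.04,0,0,0.224],[0.125,-0.26,0.05,0,0,0.282]]'; python3 -c "
from h import *
go(-.222,-.149,.018,0)"
```

```text
time: 2.9
tcp_pos: [0.4193, -0.0398, 0.1815]
tcp_rot: [0.0, 0.998, -0.057, 0.001]
ft_force: [0.5, -0.5, -0.4]
gripper_width: 0.0299
finger_force: 0.0
t 2.9 now(reader) [-0.2315 -0.2092] [ 0.4193 -0.0398  0.1815] target [0.4356 0.019  0.018 ]
shift [ 0.0093 -0.0603  0.1635] turn [ 0.    -0.002 -0.   ] F [ 0.5 -0.5 -0.4]
```

```bash
python3 -m inch '[[0.005,-0.03,0.02,0,0,0],[0.009,-0.06,0.045,0,0,0],[0.009,-0.06,0.09,0,0,0],[0.009,-0.06,0.135,0,0,0],[0.009,-0.06,0.16,0,0,0]]'
python3 - <<'E'
from h import *
go(-.198,-.149,.018,0)
im=arm.get_image("side"); save("s1.png",cv2.resize(im["color"][120:320,220:420],None,fx=3,fy=3,interpolation=cv2.INTER_CUBIC))
E
```

```text
time: 3.52
tcp_pos: [0.4332, 0.0176, 0.0192]
tcp_rot: [-0.0, 0.998, -0.055, -0.001]
ft_force: [0.4, 0.0, 0.6]
gripper_width: 0.0304
finger_force: 0.0
t 3.525 now(reader) [-0.2242 -0.1507] [0.4332 0.0176 0.0192] target [0.4595 0.0163 0.018 ]
shift [ 0.0262 -0.0016  0.0012] turn [-0.     0.003  0.002] F [0.4 0.  0.6]
```

View pics/s1.png

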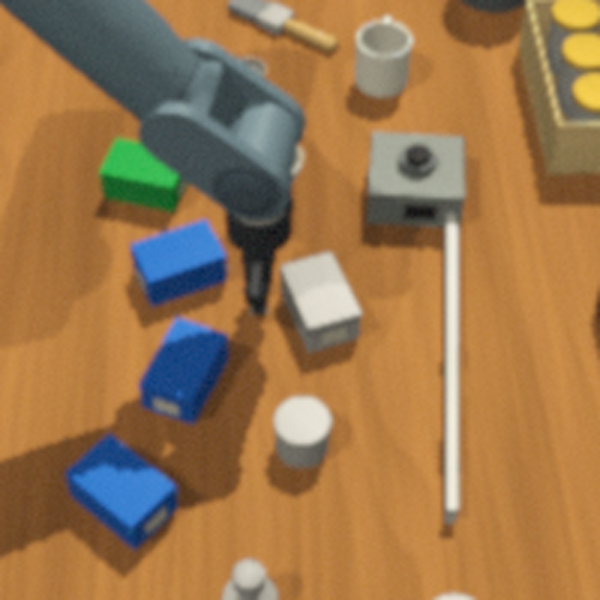

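The gripper tip, at crop (258,310), stands free behind the grey tin at crop (320,300). I'll start the slow push.

```bash
for i in 1; do python3 -m inch '[[0.006,0,0,0,0,0],[0.012,0,0,0,0,0],[0.017,0,0,0,0,0],[0.022,0,0,0,0,0],[0.027,0,0,0,0,0]]'; done; python3 -m inch '[[0.006,0,0,0,0,0],[0.012,0,0,0,0,0],[0.018,0,0,0,0,0],[0.024,0,0,0,0,0],[0.03,0,0,0,0,0]]'
python3 - <<'E'
from h import *
go(-.077,-.149,.018,0)
im=arm.get_image("side"); p,r=tin(im,(.46,.62,-.1,.11)); print(r,cv2.boxPoints(r).tolist())
print(w2r(np.array(r[0])/1000))
E
```

```text
time: 4.2
tcp_pos: [0.4617, 0.0141, 0.0215]
tcp_rot: [-0.0, 0.998, -0.056, 0.0]
ft_force: [-1.5, 1.2, 1.2]
gripper_width: 0.0302
finger_force: 0.7
time: 4.82
tcp_pos: [0.4916, 0.0108, 0.0213]
tcp_rot: [-0.0, 0.998, -0.056, -0.0]
ft_force: [-0.9, 0.5, 0.4]
gripper_width: 0.0302
finger_force: 0.8
t 4.825 now(reader) [-0.1655 -0.1509] [0.4916 0.0108 0.0213] target [0.5797 0.0026 0.018 ]
shift [ 0.0885 -0.0017  0.0033] turn [-0.     0.     0.002] F [-0.9  0.5  0.4]
((529.201904296875, -4.526264190673828), (105.3101577758789, 85.78802490234375), 89.1407241821289) [[485.5230712890625, -56.53215408325195], [571.3013916015625, -57.81868362426758], [572.8807373046875, 47.4796257019043], [487.1024169921875, 48.76615524291992]]
[-0.12635874 -0.16180639]
```

```bash
python3 -m inch '[[0.007,0,0,0,0,0],[0.014,0,0,0,0,0],[0.021,0,0,0,0,0],[0.028,0,0,0,0,0],[0.035,0,0,0,0,0]]';python3 -m inch '[[0.007,0,0,0,0,0],[0.014,0,0,0,0,0],[0.021,0,0,0,0,0],[0.028,0,0,0,0,0],[0.034,0,0,0,0,0]]'
python3 - <<'E'
from h import *
go(-.077,-.149,.018,0)
for n in("side","top"):
    im=arm.get_image(n); p,r=tin(im,(.56,.68,-.1,.11)); print(r,cv2.boxPoints(r).tolist(),w2r(np.array(r[0])/1000))
E
```

```text
time: 5.5
tcp_pos: [0.5264, 0.0068, 0.0213]
tcp_rot: [0.0, 0.998, -0.056, -0.0]
ft_force: [-2.1, 0.7, 0.4]
gripper_width: 0.0299
finger_force: 0.9
time: 6.12
tcp_pos: [0.5602, 0.0031, 0.0212]
tcp_rot: [-0.0, 0.998, -0.056, 0.0]
ft_force: [-1.4, -0.1, 1.3]
gripper_width: 0.0299
finger_force: 1.0
t 6.125 now(reader) [-0.0964 -0.1508] [0.5602 0.0031 0.0212] target [0.5797 0.0026 0.018 ]
shift [ 0.0194 -0.0017  0.0032] turn [-0.    -0.     0.002] F [-1.4 -0.1  1.3]
((599.18505859375, -14.447616577148438), (107.76742553710938, 69.96131896972656), 83.68614196777344) [[558.49072265625, -64.15750885009766], [628.0277099609375, -71.85148620605469], [639.87939453125, 35.26227569580078], [570.3424072265625, 42.95625305175781]] [-0.05570319 -0.16377319]
((0.0, 0.0), (0.0, 0.0), 0.0) [[0.0, 0.0], [0.0, 0.0], [0.0, 0.0], [0.0, 0.0]] [-0.65269593 -0.21698162]
```

```bash
python3 -m inch '[[0.004,0,0,0,0,0],[0.007,0,0,0,0,0],[0.01,0,0,0,0,0],[0.013,0,0,0,0,0],[0.015,0,0,0,0,0]]';python3 -m inch '[[0.001,0,0,0,0,0],[0.002,0,0,0,0,0],[0.003,0,0,0,0,0]]'; python3 -c "
from h import *
go(-.077,-.149,.018,0)"
```

```text
time: 6.85
tcp_pos: [0.5748, 0.0015, 0.0213]
tcp_rot: [-0.0, 0.998, -0.056, -0.0]
ft_force: [-1.9, 0.9, 0.9]
gripper_width: 0.0298
finger_force: 1.1
time: 7.22
tcp_pos: [0.5772, 0.0012, 0.0213]
tcp_rot: [-0.0, 0.998, -0.056, -0.001]
ft_force: [-5.3, 1.6, 4.9]
gripper_width: 0.0303
finger_force: 3.0
t 7.225 now(reader) [-0.0793 -0.1507] [0.5772 0.0012 0.0213] target [0.5797 0.0026 0.018 ]
shift [ 0.0023 -0.0016  0.0032] turn [-0.     0.001  0.002] F [-5.3  1.6  4.9]
```

```bash
python3 -m inch '[[0.001,0,0,0,0,0],[0.0015,0,0,0,0,0],[0.0015,0,0,0,0,0]]'; python3 -m inch '[[-0.006,0,0,0,0,0],[-0.02,0,0,0,0,0],[-0.03,0,-0.04,0,0,0],[-0.03,0,-0.09,0,0,0]]'
python3 - <<'E'
from h import *
go(-.036,-.232,.11,np.pi/2)
for n in("side","top"):
    im=arm.get_image(n); p,r=tin(im,(.56,.68,-.1,.11)); print(r,cv2.boxPoints(r).tolist(),w2r(np.array(r[0])/1000))
E
```

```text
time: 7.6
tcp_pos: [0.5773, 0.0014, 0.0212]
tcp_rot: [-0.0, 0.998, -0.056, -0.003]
ft_force: [-9.9, 0.3, 7.6]
gripper_width: 0.0304
finger_force: 5.1
time: 8.1
tcp_pos: [0.5469, 0.0047, 0.1106]
tcp_rot: [-0.0, 0.998, -0.056, -0.002]
ft_force: [0.8, -0.1, 1.2]
gripper_width: 0.0298
finger_force: 0.0
t 8.1 now(reader) [-0.1098 -0.1506] [0.5469 0.0047 0.1106] target [ 0.6111 -0.0845  0.11  ]
shift [0.0736 0.0815 0.0003] turn [-0.003  0.003 -1.569] F [ 0.8 -0.1  1.2]
((619.4683837890625, -17.751453399658203), (104.63764190673828, 64.17316436767578), 83.29847717285156) [[581.4955444335938, -65.96839141845703], [645.2302856445312, -73.45721435546875], [657.4412231445312, 30.465484619140625], [593.7064819335938, 37.954307556152344]] [-0.03517669 -0.16476881]
((0.0, 0.0), (0.0, 0.0), 0.0) [[0.0, 0.0], [0.0, 0.0], [0.0, 0.0], [0.0, 0.0]] [-0.65269593 -0.21698162]
```

```bash
python3 -m inch '[[0.015,0.017,0,0,0,-0.18],[0.03,0.034,0,0,0,-0.36],[0.045,0.052,0,0,0,-0.54],[0.06,0.07,0,0,0,-0.72],[0.073,0.087,0,0,0,-0.9]]';python3 -m inch '[[0,0,0,0,0,-0.18],[0,0,0,0,0,-0.36],[0,0,0,0,0,-0.54],[0,0,0,0,0,-0.67]]'
python3 - <<'E'
from h import *
go(-.037,-.238,.018,np.pi/2); print(arm.get_obs()["joint_positions"])
E
```

```text
time: 8.82
tcp_pos: [0.6121, -0.0908, 0.1106]
tcp_rot: [-0.0, 0.922, 0.387, -0.0]
ft_force: [0.1, -0.3, 0.7]
gripper_width: 0.03
finger_force: 0.0
time: 9.32
tcp_pos: [0.6116, -0.0901, 0.1105]
tcp_rot: [-0.0, 0.744, 0.668, -0.0]
ft_force: [-0.1, 0.8, -0.2]
gripper_width: 0.0301
finger_force: 0.0
t 9.325 now(reader) [-0.0349 -0.2375] [ 0.6116 -0.0901  0.1105] target [ 0.6094 -0.0903  0.018 ]
shift [-0.0004 -0.0021  0.0925] turn [-0.    -0.     0.006] F [-0.1  0.8 -0.2]
[-3.29450386e-01  3.04819782e-01  1.72058796e+00  1.45896591e-05
  1.11659186e+00 -2.22044945e-01]
```

```bash
python3 -m inch '[[0,-0.003,0.03,0,0,0],[0,-0.003,0.065,0,0,0],[0,-0.003,0.089,0,0,0],[0.004,-0.003,0.089,0,0,0],[0.008,-0.003,0.089,0,0,0]]';python3 -m inch '[[0.005,0,0,0,0,0],[0.01,0,0,0,0,0],[0.015,0,0,0,0,0],[0.02,0,0,0,0,0],[0.025,0,0,0,0,0]]'
python3 - <<'E'
from h import *
go(-.038,-.111,.02,np.pi/2)
for n in("side","top"):
    im=arm.get_image(n); p,r=tin(im,(.56,.68,-.08,.13)); print(r,cv2.boxPoints(r).round().tolist(),w2r(np.array(r[0])/1000))
E
```

```text
time: 9.95
tcp_pos: [0.6106, -0.0818, 0.0231]
tcp_rot: [0.001, 0.746, 0.666, 0.0]
ft_force: [1.5, -0.8, 0.6]
gripper_width: 0.0301
finger_force: 0.0
time: 10.58
tcp_pos: [0.6131, -0.0569, 0.0225]
tcp_rot: [0.0, 0.746, 0.666, 0.0]
ft_force: [-0.6, -2.3, 1.7]
gripper_width: 0.0301
finger_force: 1.3
t 10.575 now(reader) [-0.0371 -0.2044] [ 0.6131 -0.0569  0.0225] target [0.6227 0.036  0.02  ]
shift [ 0.0934 -0.0008  0.0024] turn [0.    0.    0.001] F [-0.6 -2.3  1.7]
((616.5401000976562, -43.02945327758789), (57.27451705932617, 64.7270736694336), 81.60993194580078) [[580.0, -67.0], [644.0, -76.0], [653.0, -19.0], [589.0, -10.0]] [-0.03523595 -0.19021579]
((623.91845703125, 18.51886558532715), (75.09603118896484, 66.74324798583984), 83.63127136230469) [[587.0, -15.0], [653.0, -22.0], [661.0, 52.0], [595.0, 60.0]] [-0.03484482 -0.12822803]
```

```bash
python3 -m inch '[[0.008,0,0,0,0,0],[0.016,0,0,0,0,0],[0.024,0,0,0,0,0],[0.032,0,0,0,0,0],[0.04,0,0,0,0,0]]';python3 -m inch '[[0.008,0,0,0,0,0],[0.016,0,0,0,0,0],[0.024,0,0,0,0,0],[0.03,0,0,0,0,0],[0.036,0,0,0,0,0]]'
python3 - <<'E'
from h import *
go(-.038,-.111,.02,np.pi/2)
for n in("top",):
    im=arm.get_image(n); p,r=tin(im,(.56,.69,-.08,.13)); print(r,cv2.boxPoints(r).round().tolist(),w2r(np.array(r[0])/1000))
E
```

```text
time: 11.3
tcp_pos: [0.6172, -0.0166, 0.022]
tcp_rot: [-0.0, 0.746, 0.666, -0.0]
ft_force: [-0.1, -1.1, -0.6]
gripper_width: 0.0303
finger_force: 0.5
time: 11.92
tcp_pos: [0.6215, 0.0188, 0.0223]
tcp_rot: [0.0, 0.746, 0.666, 0.0]
ft_force: [-0.0, -0.1, -1.1]
gripper_width: 0.0298
finger_force: 0.5
t 11.925 now(reader) [-0.0373 -0.1283] [0.6215 0.0188 0.0223] target [0.6227 0.036  0.02  ]
shift [ 0.0173 -0.0007  0.0023] turn [0.    0.    0.001] F [-0.  -0.1 -1.1]
((635.5250854492188, 111.72644805908203), (35.42839431762695, 66.50146484375), 85.8011474609375) [[601.0, 96.0], [667.0, 92.0], [670.0, 127.0], [604.0, 132.0]] [-0.03382227 -0.03430614]
```

```bash
python3 -m inch '[[0.004,0,0,0,0,0],[0.008,0,0,0,0,0],[0.011,0,0,0,0,0],[0.013,0,0,0,0,0],[0.014,0,0,0,0,0]]';python3 -m inch '[[0.001,0,0,0,0,0],[0.002,0,0,0,0,0],[0.003,0,0,0,0,0]]'; python3 -c "
from h import *
go(-.038,-.111,.02,np.pi/2)"
```

```text
time: 12.6
tcp_pos: [0.6231, 0.0323, 0.0224]
tcp_rot: [0.0, 0.746, 0.666, 0.0]
ft_force: [0.1, -2.0, -0.1]
gripper_width: 0.0297
finger_force: 0.7
time: 12.98
tcp_pos: [0.6233, 0.0349, 0.0224]
tcp_rot: [0.0, 0.746, 0.666, -0.0]
ft_force: [-2.2, -5.9, 1.2]
gripper_width: 0.0305
finger_force: 2.7
t 12.975 now(reader) [-0.0373 -0.112 ] [0.6233 0.0349 0.0224] target [0.6227 0.036  0.02  ]
shift [ 0.001  -0.0007  0.0024] turn [-0.     0.001  0.001] F [-2.2 -5.9  1.2]
```

```bash
python3 -m inch '[[0.001,0,0,0,0,0],[0.002,0,0,0,0,0],[0.002,0,0,0,0,0]]'; python3 -m inch '[[-0.006,0,0,0,0,0],[-0.02,0,0,0,0,0],[-0.025,0,-0.04,0,0,0],[-0.025,0,-0.09,0,0,0]]'
python3 - <<'E'
from h import *
go(-.11,-.06,.112,0)
for n in("side","top"):
    im=arm.get_image(n); p,r=tin(im,(.56,.68,0,.136)); print(r,cv2.boxPoints(r).round().tolist(),w2r(np.array(r[0])/1000))
    C=cloud(im)
    p,r=rect(C,.053,.066,(.52,.75,.1,.3)); print("housing",len(p),r,cv2.boxPoints(r).round().tolist())
    save(n+"5.png",cv2.resize(im["color"][130:230,250:410],None,fx=5,fy=5,interpolation=cv2.INTER_CUBIC))
    print(proj(im,np.r_[O-.033*ex-.05*ey,.05]))
E
```

```text
time: 13.35
tcp_pos: [0.6232, 0.035, 0.0224]
tcp_rot: [0.001, 0.746, 0.666, -0.002]
ft_force: [-2.1, -10.2, 1.8]
gripper_width: 0.0299
finger_force: 5.5
time: 13.85
tcp_pos: [0.6195, 0.0118, 0.1119]
tcp_rot: [-0.001, 0.746, 0.666, -0.001]
ft_force: [0.6, -1.4, 0.7]
gripper_width: 0.0299
finger_force: 0.0
t 13.85 now(reader) [-0.0384 -0.1354] [0.6195 0.0118 0.1119] target [0.5569 0.0948 0.112 ]
shift [ 0.0754 -0.0715  0.0001] turn [-0.003  0.002  1.571] F [ 0.6 -1.4  0.7]
((630.4962158203125, 85.31843566894531), (88.91144561767578, 65.22228240966797), 84.12451934814453) [[594.0, 44.0], [658.0, 38.0], [667.0, 126.0], [603.0, 133.0]] [-0.03584131 -0.06111278]
housing 118 ((605.7860107421875, 179.20169067382812), (53.41828536987305, 165.95640563964844), 16.637014389038086) [[556.0, 251.0], [604.0, 92.0], [655.0, 107.0], [608.0, 266.0]]
(np.float64(359.8842874706009), np.float64(196.34367336467963))
((634.7903442382812, 91.68128967285156), (87.25521087646484, 67.0440673828125), 87.69146728515625) [[600.0, 49.0], [667.0, 47.0], [670.0, 134.0], [603.0, 137.0]] [-0.03229204 -0.0543063 ]
housing 988 ((637.0763549804688, 179.350830078125), (156.2779083251953, 120.31058502197266), 83.52210235595703) [[568.0, 108.0], [688.0, 95.0], [706.0, 250.0], [586.0, 264.0]]
(np.float64(315.28585561132616), np.float64(155.33483316099782))
```

View pics/side5.png

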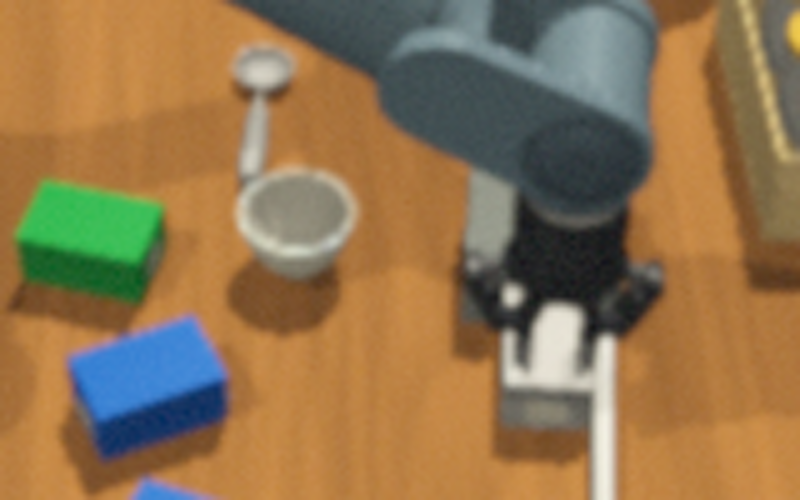

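The tin appears seated in the corner, with its near end at crop (545,400) and the fence beside it at (605,400). I'll give it one gentle confirming push against the fence.

```bash
python3 -m inch '[[0.016,-0.015,0,0,0,0.18],[0.032,-0.03,0,0,0,0.36],[0.048,-0.046,0,0,0,0.54],[0.064,-0.062,0,0,0,0.72],[0.077,-0.077,0,0,0,0.9]]';python3 -m inch '[[0,0,0,0,0,0.18],[0,0,0,0,0,0.36],[0,0,0,0,0,0.54],[0,0,0,0,0,0.67]]'
python3 - <<'E'
from h import *
go(-.11,-.058,.022,0)
im=arm.get_image("side"); p,r=tin(im,(.56,.68,0,.136)); print(r,cv2.boxPoints(r).round().tolist(),w2r(np.array(r[0])/1000))
E
```

```text
time: 14.58
tcp_pos: [0.552, 0.098, 0.1117]
tcp_rot: [-0.0, 0.962, 0.273, -0.0]
ft_force: [-0.4, 0.5, -0.6]
gripper_width: 0.0302
finger_force: 0.0
time: 15.08
tcp_pos: [0.5526, 0.0974, 0.1118]
tcp_rot: [-0.0, 0.998, -0.058, -0.0]
ft_force: [0.4, 1.2, 0.6]
gripper_width: 0.0302
finger_force: 0.0
t 15.075 now(reader) [-0.1146 -0.0579] [0.5526 0.0974 0.1118] target [0.5572 0.0968 0.022 ]
shift [0.0047 0.0001 0.0898] turn [-0.     0.001 -0.003] F [0.4 1.2 0.6]
((631.3851928710938, 89.03237915039062), (99.87808990478516, 65.25995635986328), 83.39464569091797) [[593.0, 43.0], [658.0, 36.0], [670.0, 135.0], [605.0, 142.0]] [-0.03537679 -0.05732228]
```

```bash
python3 -m inch '[[0,0,0.035,0,0,0],[0,0,0.07,0,0,0],[0,0,0.09,0,0,0],[0.01,0,0.09,0,0,0],[0.02,0,0.09,0,0,0]]';python3 -m inch '[[0.004,0,0,0,0,0],[0.008,0,0,0,0,0],[0.011,0,0,0,0,0],[0.013,0,0,0,0,0],[0.014,0,0,0,0,0]]'; python3 -c "
from h import *
go(-.079,-.058,.022,0)"
```

```text
time: 15.75
tcp_pos: [0.5748, 0.0952, 0.0237]
tcp_rot: [-0.0, 0.998, -0.055, 0.001]
ft_force: [0.1, -0.7, -0.1]
gripper_width: 0.0303
finger_force: 0.0
time: 16.38
tcp_pos: [0.5866, 0.0938, 0.0223]
tcp_rot: [0.0, 0.998, -0.056, -0.0]
ft_force: [0.4, 0.3, -0.1]
gripper_width: 0.0302
finger_force: 0.0
t 16.375 now(reader) [-0.0804 -0.0577] [0.5866 0.0938 0.0223] target [0.588  0.0933 0.022 ]
shift [0.0014 0.0003 0.0003] turn [0.    0.    0.002] F [ 0.4  0.3 -0.1]
```

```bash
python3 -m inch '[[0.001,0,0,0,0,0],[0.002,0,0,0,0,0],[0.003,0,0,0,0,0],[0.004,0,0,0,0,0],[0.004,0,0,0,0,0]]'; python3 -c "
from h import *
go(-.079,-.058,.022,0)"
```

```text
time: 17.0
tcp_pos: [0.5882, 0.0936, 0.022]
tcp_rot: [0.0, 0.998, -0.056, -0.003]
ft_force: [-11.5, 0.2, 9.2]
gripper_width: 0.0303
finger_force: 5.7
t 17.0 now(reader) [-0.0788 -0.0576] [0.5882 0.0936 0.022 ] target [0.588  0.0933 0.022 ]
shift [-0.0002  0.0004 -0.    ] turn [0.001 0.006 0.002] F [-11.5   0.2   9.2]
```

Contact is at the same place as before, so the tin is flush with the fence. Next I'll back off, shut the gripper, and locate the button.

```bash
python3 -m inch '[[-0.008,0,0,0,0,0],[-0.025,0,0,0,0,0],[-0.04,0,-0.03,0,0,0],[-0.06,0,-0.08,0,0,0],[-0.1,0,-0.12,0,0,0]]' 255
python3 - <<'E'
from h import *
for n in("side","top"):
    im=arm.get_image(n); C=cloud(im); f=K(im)
    p,r=tin(im,(.56,.68,0,.136)); print(r,w2r(np.array(r[0])/1000))
    p,r=rect(C,.066,.1,(.55,.72,.1,.3)); z=np.sort(p[:,2]); print(n,"button",len(p),r,z[::12].round(4))
    for l in("read_top",):
      for o in arm.landmark_of(n,l)[:2]:
        v,u=o["position"]
        for zz in(.078,):
            d=im["R"].T@np.array([(u-im["cx"])/f,(v-im["cy"])/f,1]); c=-im["R"].T@im["t"]
            X=c+d*(zz-c[2])/d[2]; print(l,u,v,o["confidence"],X.round(4),w2r(X))
    k=((C[...,2]>.066)&(C[...,2]<.1)&(C[...,0]>.57)&(C[...,0]<.71)&(C[...,1]>.14)&(C[...,1]<.27)); print(np.argwhere(k).mean(0) if k.any() else None)
    x,y=map(int,proj(im,[.64,.15,.05])); x=min(max(x,70),570)
    save(n+"6.png",cv2.resize(im["color"][y-40:y+40,x-60:x+60],None,fx=6,fy=6,interpolation=cv2.INTER_CUBIC))
im={n:cv2.imread(f"pics/{n}6.png") for n in("side","top")}
cv2.imwrite("pics/both6.png",cv2.resize(np.vstack([im["side"],im["top"]]),(450,600)))
go(-.04,.055,.16,0)
E
```

```text
time: 17.62
tcp_pos: [0.4923, 0.1043, 0.1447]
tcp_rot: [-0.0, 0.998, -0.056, 0.002]
ft_force: [0.1, -0.0, -0.0]
gripper_width: 0.0002
finger_force: 0.0
((636.9732055664062, 90.02467346191406), (98.17919921875, 71.52445983886719), 84.53409576416016) [-0.02993631 -0.05570621]
side button 91 ((643.7716064453125, 175.63023376464844), (45.05809783935547, 91.03009796142578), 11.888920783996582) [0.0662 0.0681 0.0699 0.0713 0.0748 0.077  0.0791 0.0809]
read_top 359.8 168.3 0.41 [0.6443 0.2128 0.078 ] [-0.03646284  0.06713365]
[172.68888889 358.7       ]
((633.6195678710938, 92.4603042602539), (90.31575775146484, 66.943603515625), 83.62647247314453) [-0.0335432  -0.05366427]
top button 147 ((627.4571533203125, 193.6197052001953), (73.11512756347656, 45.26340866088867), 32.455501556396484) [0.0661 0.0674 0.0683 0.0694 0.0705 0.0718 0.073  0.0754 0.0778 0.0792
 0.0803 0.0812 0.0844]
read_top 281.7 151.6 0.4 [0.6403 0.2044 0.078 ] [-0.03955985  0.05826436]
[152.40136054 282.78231293]
t 17.825 now(reader) [-0.1758 -0.0577] [0.4918 0.1045 0.1432] target [0.6395 0.2012 0.16  ]
shift [ 0.1361 -0.1124 -0.0163] turn [-0.    -0.004  0.002] F [-0.5  0.  -1.7]
```

View pics/both6.png

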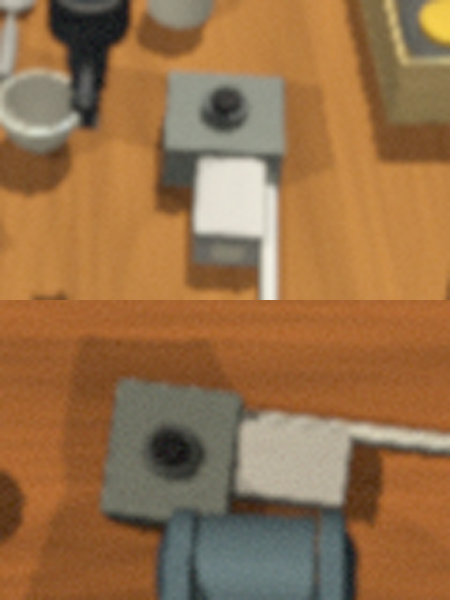

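The tin is flush against the fence and the housing wall in both views. The button cap is at side crop (225,103) and top crop (172,450), and it stands above its collar. I'll go over it next.

```bash
python3 -m inch '[[0.034,-0.029,0.0,0,0,0],[0.068,-0.058,0,0,0,0],[0.102,-0.087,0,0,0,0],[0.136,-0.115,0,0,0,0],[0.136,-0.115,0.035,0,0,0]]'; python3 -m inch '[[0,0,0,0,0,0]]';python3 - <<'E'
from h import *
go(-.04,.057,.09,0)
for n in("side",):
    im=arm.get_image(n); save("s7.png",cv2.resize(im["color"][130:210,310:410],None,fx=6,fy=6,interpolation=cv2.INTER_CUBIC))
E
```

```text
time: 18.45
tcp_pos: [0.6437, 0.2051, 0.1075]
tcp_rot: [-0.001, 0.998, -0.055, 0.003]
ft_force: [-0.3, -0.2, -0.0]
gripper_width: 0.0001
finger_force: 0.0
time: 18.58
tcp_pos: [0.6364, 0.2032, 0.1011]
tcp_rot: [0.001, 0.998, -0.056, -0.005]
ft_force: [-0.3, -0.4, -0.7]
gripper_width: 0.0001
finger_force: 0.0
t 18.575 now(reader) [-0.0432  0.0567] [0.6364 0.2032 0.1011] target [0.6397 0.2031 0.09  ]
shift [ 0.0033 -0.0004  0.011 ] turn [0.002 0.01  0.002] F [-0.3 -0.4 -0.7]
```

View pics/s7.png

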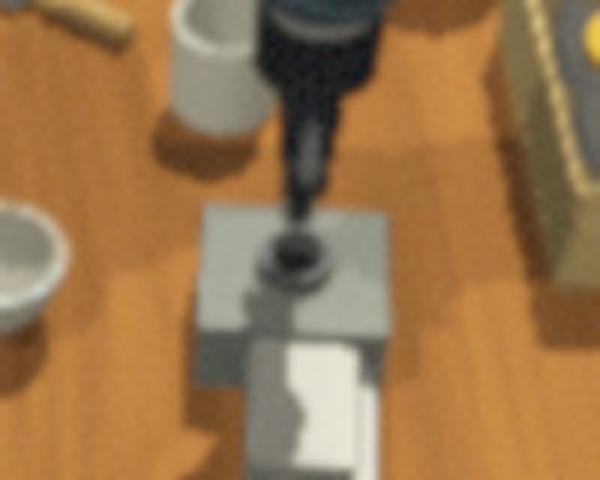

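Run:
```python
from h import *
for n,c in(("top",cv2.imread("pics/top0.png")),("side",cv2.imread("pics/side0.png"))):
    im=arm.get_image(n); f=K(im)
    def plane(u,v,z):
        d=im["R"].T@np.array([(u-im["cx"])/f,(v-im["cy"])/f,1]); cc=-im["R"].T@im["t"]; return cc+d*(z-cc[2])/d[2]
    u0,v0=proj(im,[.64,.2,.08]); u0,v0=int(u0),int(v0)
    g=c[v0-9:v0+10,u0-9:u0+10].mean(2)
    for th in(45,60,75):
        k=np.argwhere(g<th)
        if len(k): 
            v,u=k.mean(0)+[v0-9,u0-9]; print(n,th,len(k),(u,v),[w2r(plane(u,v,z)).round(4).tolist() for z in(.075,.083)])
    print(np.round(g).astype(int)[::1])
```

```text
top 45 68 (np.float64(283.79411764705884), np.float64(152.75)) [[-0.0419, 0.0514], [-0.0434, 0.0504]]
top 60 117 (np.float64(284.7008547008547), np.float64(153.5042735042735)) [[-0.044, 0.0481], [-0.0455, 0.0471]]
top 75 153 (np.float64(284.51633986928107), np.float64(153.62745098039215)) [[-0.0445, 0.0487], [-0.046, 0.0477]]
[[128 127 125 124 126 125 125 128 123 126 129 123 128 125 126 128 124 124
  124]
 [122 128 125 125 123 121 123 125 123 124 126 129 123 127 122 126 127 123
  122]
 [127 124 125 123 127 125 123 117 119 118 116 120 122 125 123 125 123 122
  122]
 [127 125 121 125 124 118 119 109 111 106 107 108 108 115 116 121 121 126
  122]
 [120 125 126 124 123 115 106  96  89  86  94  92  97 103 101 111 117 116
  116]
 [123 124 126 120 118 103  90  81  67  69  70  71  82  87  87  97 102 109
  112]
 [126 123 125 123 107  90  78  63  47  44  43  55  61  73  81  82  92  95
  105]
 [124 126 124 116  94  76  59  47  38  30  32  35  36  51  69  76  74  81
   96]
 [128 120 119 108  90  66  52  40  34  40  38  30  39  32  50  58  66  65
   82]
 [123 126 109 103  83  66  49  35  38  36  
[... 1948 characters left out ...]
  52  63  66  69  71  73  92 126 148 157 162
  162]
 [159 152 138 121 105  75  51  46  59  63  64  64  67  92 121 140 154 161
  161]
 [152 143 125 105  99  74  43  38  48  51  54  47  63  96 118 132 149 158
  160]
 [145 140 112  85  84  71  52  33  31  39  44  56  80 104 116 126 145 154
  161]
 [145 137 110  72  69  67  57  47  42  47  67  80  93 104 105 131 148 159
  164]
 [146 136 111  78  62  59  59  55  52  63  77  88  85  86 104 136 155 161
  162]
 [143 140 123  97  69  58  58  55  55  61  65  68  67  84 118 147 158 161
  163]
 [146 145 137 121  93  80  68  59  59  59  63  67  79 109 132 151 157 163
  160]
 [147 146 143 136 126 108  93  79  81  77  82 100 112 130 141 147 156 161
  160]]
```

```bash
python3 -m inch '[[0,0.0045,0,0,0,0],[0,0.0045,0.008,0,0,0],[0,0.0045,0.012,0,0,0],[0,0.0045,0.012,0,0,0]]'; python3 -c "
from h import *
go(-.042,.052,.08,0)"
```

```text
time: 19.23
tcp_pos: [0.6382, 0.1991, 0.0947]
tcp_rot: [0.0, 0.998, -0.056, -0.001]
ft_force: [-0.1, -0.4, -0.2]
gripper_width: 0.0001
finger_force: 0.0
t 19.225 now(reader) [-0.041   0.0528] [0.6382 0.1991 0.0947] target [0.6371 0.1984 0.08  ]
shift [-0.001   0.0008  0.0147] turn [0.    0.001 0.002] F [-0.1 -0.4 -0.2]
```

```bash
python3 -m inch '[[-0.001,0,0.004,0,0,0],[-0.001,0,0.008,0,0,0],[-0.001,0,0.01,0,0,0],[-0.001,0,0.012,0,0,0]]' | egrep 'pos|ft'; python3 -m inch '[[0,0,0.001,0,0,0],[0,0,0.002,0,0,0]]'| egrep 'pos|ft';python3 -m inch '[[0,0,0.001,0,0,0],[0,0,0.002,0,0,0]]'| egrep 'pos|ft'
```

```text
tcp_pos: [0.6377, 0.1993, 0.0831]
ft_force: [-1.3, -0.6, 0.4]
tcp_pos: [0.6377, 0.1993, 0.0813]
ft_force: [-0.1, -0.1, 0.4]
tcp_pos: [0.6377, 0.1993, 0.0794]
ft_force: [-0.1, -0.2, 0.4]
```

```bash
for i in 1 2 3; do python3 -m inch '[[0,0,0.001,0,0,0],[0,0,0.002,0,0,0]]'| egrep 'pos|ft'; done
```

```text
tcp_pos: [0.6377, 0.1993, 0.0775]
ft_force: [-0.9, -0.3, 1.8]
tcp_pos: [0.6378, 0.1993, 0.0755]
ft_force: [-1.2, -0.8, 2.0]
tcp_pos: [0.6378, 0.1993, 0.074]
ft_force: [-3.2, -0.5, 8.5]
```

```bash
python3 -m inch '[[0,0,0.001,0,0,0],[0,0,0.001,0,0,0]]'| egrep 'pos|ft'; python3 -m inch '[[0,0,0.001,0,0,0],[0,0,0.002,0,0,0],[0,0,0.002,0,0,0]]'| egrep 'pos|ft'
python3 - <<'E'
from h import *
for n in("side",):
    im=arm.get_image(n); save("s8.png",cv2.resize(im["color"][140:200,320:400],None,fx=8,fy=8,interpolation=cv2.INTER_CUBIC))
E
```

```text
tcp_pos: [0.6378, 0.1993, 0.074]
ft_force: [-6.0, -2.0, 10.6]
tcp_pos: [0.638, 0.1993, 0.0738]
ft_force: [-10.4, -2.6, 20.1]
```

View pics/s8.png

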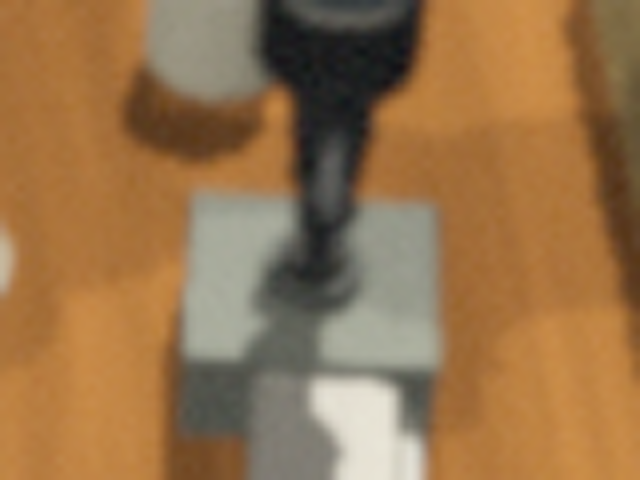

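```bash
python3 -m inch '[[0,0,-0.001,0,0,0],[0,0,-0.002,0,0,0],[0,0,-0.0025,0,0,0],[0,0,-0.0025,0,0,0]]'| egrep 'pos|ft'; for i in 1 2 3 4 5; do python3 -m inch '[[0,0,-0.001,0,0,0],[0,0,-0.0015,0,0,0]]'| egrep 'pos|ft'; done; python3 -c "
from h import *
go(-.042,.052,.1,0)"
```

```text
tcp_pos: [0.6378, 0.1993, 0.074]
ft_force: [-3.7, -0.5, 7.8]
tcp_pos: [0.6377, 0.1993, 0.0744]
ft_force: [-1.6, 0.1, 3.1]
tcp_pos: [0.6377, 0.1993, 0.0758]
ft_force: [-0.7, -1.1, 3.0]
tcp_pos: [0.6377, 0.1993, 0.0773]
ft_force: [-1.4, -0.2, 2.6]
tcp_pos: [0.6377, 0.1993, 0.0788]
ft_force: [0.7, -0.3, 1.9]
tcp_pos: [0.6375, 0.1993, 0.0801]
ft_force: [-0.5, -0.8, 0.2]
t 23.4 now(reader) [-0.0417  0.0529] [0.6375 0.1993 0.0801] target [0.6371 0.1984 0.1   ]
shift [-0.0003  0.0009 -0.0199] turn [0.    0.    0.002] F [-0.5 -0.8  0.2]
```

Travel was about 6 mm, the spring force reached about 3.5 N, and then it met a hard stop. That means the button was pressed fully and released. Now I'll retreat and check.

```bash
python3 -m inch '[[0,0,-0.03,0,0,0],[0,0,-0.08,0,0,0],[-0.05,0,-0.12,0,0,0],[-0.11,0,-0.13,0,0,0],[-0.16,0,-0.13,0,0,0]]'; python3 -m inch '[[0,0,0,0,0,0],[0,0,0,0,0,0],[0,0,0,0,0,0]]' | grep ft
python3 - <<'E'
from h import *
for n in("side","top"):
    im=arm.get_image(n)
    p,r=tin(im,(.56,.68,0,.136)); print(r,w2r(np.array(r[0])/1000))
    x,y=map(int,proj(im,[.55,.05,.05]))
    save(n+"9.png",cv2.resize(im["color"][y-75:y+75,x-100:x+100],None,fx=3,fy=3,interpolation=cv2.INTER_CUBIC))
a=np.vstack([cv2.imread(f"pics/{n}9.png") for n in("side","top")]); cv2.imwrite("pics/b9.png",cv2.resize(a,(400,600)))
E
```

```text
time: 24.02
tcp_pos: [0.4771, 0.2173, 0.2113]
tcp_rot: [-0.0, 0.998, -0.056, 0.001]
ft_force: [-0.1, 0.1, 0.3]
gripper_width: -0.0003
finger_force: 0.0
ft_force: [0.7, 0.5, -1.1]
((632.3555908203125, 88.76306915283203), (97.78203582763672, 63.71178436279297), 83.64676666259766) [-0.03438221 -0.05748045]
((634.0960693359375, 92.68843078613281), (90.59320068359375, 67.55653381347656), 83.14862060546875) [-0.03309546 -0.05338387]
```

View pics/b9.png

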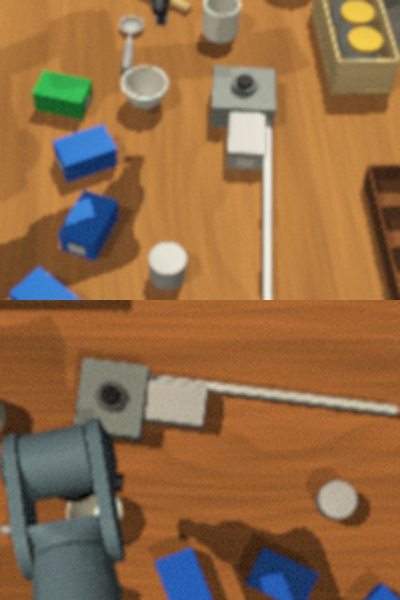

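The tin, at crop (247,135) side and (178,400) top, is flush in the corner. The button is up and the bystanders are unmoved, so I'll hand in.

```bash
python3 -c "
from rig import arm
print(arm.hand_in())"
```

```text
the job is handed in; nothing more can be done
None
```

I slid the tin flush into the corner against fence and window wall, pressed the button fully down (about 6 mm, to its hard stop) and let it come up, left the other things where they stood, and handed the job in at about 24 s.

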